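# Stop the casting stand rocking

## Task

The casting stand on the plaster bench rocks because the foot under one of its two front levelling screws hangs clear of its pad. Turn the screws until all four feet carry a fair share of the weight, not so far that another foot is relieved of its load; then throw the clamp lever between the knobs fully over to the other side to lock the setting, and let go. Do not lean hard on the stand or shove it about, and leave the things around it where they are.

Things in the scene. Friction and masses are not known exactly. Their poses are not given: they have to be found in the camera images.
- stand: casting stand, 4 kg, loose on 4 feet: aluminium plate 270 x 340 x 12 mm (x, y, z), fixed mould tray 100 x 270 x 28 mm on its far half. Origin below the plate's centre at the feet's undersides, plate top 44 mm above it; x to the far side, y left. Weight lies a little to the far side: at first it rests on 3 feet; pressing about 5 N or more on the knob over the hanging foot makes that corner dip
- knob_left (a point): grip centre of the left (+y) screw's knob, at (-100, +135) mm in the stand's x, y, over its foot: black bar 54 mm long (its x axis), 14 thick (its y), 34 high; this point lies 31 mm above the plate, 13 below the bar's top, on a 10 mm collar. Clockwise from above drives the foot DOWN 12 mm a turn; the knob stays level; turns freely both ways, 0.04 N m friction. A loaded foot rubs and turns clearly harder
- knob_right (a point): grip centre of the right (-y) screw's knob, at (-100, -135) mm in the stand's x, y, over its foot: black bar 54 mm long (its x axis), 14 thick (its y), 34 high; this point lies 31 mm above the plate, 13 below the bar's top, on a 10 mm collar. Clockwise from above drives the foot DOWN 12 mm a turn; the knob stays level; turns freely both ways, 0.04 N m friction. A loaded foot rubs and turns clearly harder
- clamp_ball (a point): centre of the black ball (22 mm across) at the end of the clamp lever, 60 mm from the lever's pivot, on a 9 mm steel rod
- clamp_pivot (a point): pivot of the clamp lever, at (-105, 0) mm in the stand's x, y, 16 mm above the plate's top, axes as the stand's; the lever swings in the stand's y-z plane. Below it a fixed block 30 x 50 mm reaches 18 mm above the plate
- clamp (a joint): clamp lever angle (rad): 0 leans 0.6 rad to the left (+y of the stand), 1.2 leans 0.6 rad to the right, fully over; stays where it is left; needs about 1.5 N at the ball
- near_pad_1: plaster packing pad 70 x 70 mm, bedded on the bench with roughly 5 to 12 mm showing, under one near foot (left or right, differs); origin at the centre of its underside. The near feet are rigid rubber-faced discs of 22 mm radius that turn with their screws; either may be the one that hangs clear, by roughly 1 to 6 mm
- near_pad_2: the like pad under the other near foot. From first touch, a hanging foot reaches its fair share (6 to 9 N, as much as the other near foot) after about 1.5 mm more of screw travel (0.8 rad of knob); some 3 mm past touch relieves the other near foot. While the knob is held, a foot that starts to bear is felt as an upward thrust on the hand, growing some 1.5 N per 0.1 rad
- far_pad_left: plaster packing pad 70 x 70 x 12 mm fixed under the far left foot; origin at the centre of its underside. The two far feet are plain rubber buffers at (100, +-135) mm of the stand that yield 1 mm per 10 N
- far_pad_right: plaster packing pad 70 x 70 x 12 mm, fixed under the far right foot; origin at the centre of its underside
- cornice: loose plaster cornice strip 50 x 200 x 30 mm to the right; leave alone
- bucket: small white mixing bucket, 110 mm wide, 100 mm high, to the left; leave alone
- scraper: loose scraper lying to the right; leave alone
There are look-alikes about, which are no part of the job. Leave any blue look-alike of the far_pad_right alone.

How it is judged:
By the outcome, as a careful person would: the job done as asked, in the order asked, and still so for the second after the job is handed in, with the robot touching nothing.
It also fails if it takes over 72 s, if anything falls off the work surface, if the arm or the gripper's body presses on something with over 40 N, if the wrist force passes 120 N, or if a joint passes its speed limit or range.

## Robot

A 6-joint arm with a two-finger parallel gripper is mounted at the origin on the work surface. World frame = base frame: x ahead of the robot, y to its left, z up, the work surface at z = 0. Lengths are in m, angles in rad, forces in N, time in s.
With the tool pointing down it reaches from about 0.25 to 0.85 m from the base axis. Payload 12.5 kg.
Tool frame: the origin (TCP) lies midway between the tips of the shut fingers; the grasp point (between the pads) lies 19 mm behind it; z points along the fingers, y is the line along which they close (so a half turn about z gives the same grasp; the last joint's range is limited). The gripper opens to 93 mm and grips with 3 to 60 N. Pads are 15 mm wide; open, the fingers measure 128 mm over their backs; the gripper's body (75 mm by 188 mm) begins 65 mm behind the grasp point.
Start: joints at [-1.27, 0.351, 1.652, -0, 1.139, -0.085], TCP at [0.207, -0.51, 0.219] pointing down, gripper open.
Joint ranges: [-2.75, 2.75], [-0.79, 2.1], [0.01, 2.65], [-1.57, 4.71], [0.07, 3.14], [-2.87, 2.87]. Speed limits (rad/s): [2.22, 2.22, 2.79, 3.14, 3.14, 3.14].

## Interface

Orientations are given as a rotation vector (axis times angle).
In Python, from rig import arm gives the robot as it stands. Calls block until the motion is done:
- arm.reach(position, orientation): joint-space move of the TCP to a pose.
- arm.move_l(position, rotation=None, rate=0.15, force_limit=None): straight line of the TCP; rotation=None keeps the orientation; rate is the mean speed in m/s. With force_limit (N) it stops when the force on the tool has changed by that much, and returns True; else False.
- arm.move_j(angles): joint-space move.
- arm.move_gripper(opening, grip_force=None): finger opening in m; grip_force is the grip in N (None keeps the last); returns when the fingers have stopped.
- arm.wait(seconds).
- arm.solve_ik(position, orientation): joint angles nearest the present ones, or None.
- arm.capture(name): name is "scene" or "top"; returns a dict with "pixels" (400x640x3 uint8, red, green, blue), "z_map" (400x640 float32, m along the optical axis (not along the pixel's ray), 0 where there is no reading), "camera_matrix" (3x3 intrinsics, pixels), "D" ([k1, k2, p1, p2, k3] as OpenCV has them; the pictures are not rectified), "xyz" and "rotation" of the camera in the world. Camera axes: x right, y down, z forward; pixel columns grow to the right and rows downward; lengths in m; the calibration is good to about 2 mm. A picture is of the moment at which its call begins.
A pose or a line that the arm cannot do raises arm.IKError and nothing moves.
- arm.job_done(): hands the job in; it is judged then, once.
Readings, each from a call of its own:
- arm.current_time(): time.
- arm.current_qpos(): joint angles.
- arm.current_dq(): joint speeds.
- arm.current_tau(): joint torques, N m.
- arm.current_ee_pos(): TCP position.
- arm.current_orientation(): TCP orientation.
- arm.current_ft_force(): force on the tool from outside, world axes, zero at the start.
- arm.current_wrist_torque(): the same for the moment, N m.
- arm.current_opening(): finger opening in m.
- arm.current_gripper_force(): force on a finger pad.
Only numpy, scipy, OpenCV 4.12 (cv2) and the standard library are available. Lean on these libraries where they do the work, as an engineer would, in place of code of your own. Each camera call takes 0.05 s, during which the arm holds its last target. There are 200 camera calls.

## Working session

There is one attempt and no reset: what is moved stays moved. The work goes in short steps, each a Python script; the robot and the scene stay as the last script left them, time stands still between calls to the robot, and variables do not carry over. Pictures are saved under pics/ and viewed, at most 10 in all, crops included, and the job is handed in when it is done.

```bash
ls; mkdir -p pics
cat > h.py <<'E'
import numpy as np, cv2, pickle
from rig import arm
def snap(n,f):
    c=arm.capture(n); pickle.dump(c,open(f'pics/{f}.pkl','wb')); cv2.imwrite(f'pics/{f}.png',c['pixels'][:,:,::-1]); return c
def R(c):
    r=np.array(c['rotation'],float); return r if r.shape==(3,3) else cv2.Rodrigues(r)[0]
def rays(c,uv):
    p=cv2.undistortPoints(np.array(uv,float).reshape(-1,1,2),np.array(c['camera_matrix']),np.array(c['D']))[:,0]
    return np.c_[p,np.ones(len(p))]
def onplane(c,uv,z):
    d=rays(c,uv)@R(c).T; o=np.array(c['xyz']); return o+d*((z-o[2])/d[:,2])[:,None]
def cloud(c):
    h,w=c['z_map'].shape; v,u=np.mgrid[:h,:w]
    P=rays(c,np.c_[u.ravel(),v.ravel()])*c['z_map'].reshape(-1,1)
    P=P@R(c).T+np.array(c['xyz']); P[c['z_map'].ravel()==0]=np.nan; return P.reshape(h,w,3)
E
python3 - <<'E'
from h import *
for n in('scene','top'):
    c=snap(n,n+'0'); print(n,c['xyz'],np.array(c['rotation']).round(3).tolist(),c['camera_matrix'][0])
print(arm.current_time(),arm.current_orientation(),arm.current_ft_force(), arm.current_opening())
E
```

```text
pics
scene [1.30126172 0.73239406 1.06493645] [-1.004, -2.466, 1.032] [466.79457706   0.         318.62091264]
top [ 0.38298701 -0.01087601  1.5508973 ] [-2.13, 2.165, -0.145] [465.82800683   0.         317.86676489]
0.1 [-3.08230662e+00 -6.02083034e-01  1.55878369e-04] [ 0.75668778 -0.58986944 -0.41060392] 0.09273578885320102
```

View pics/scene0.png

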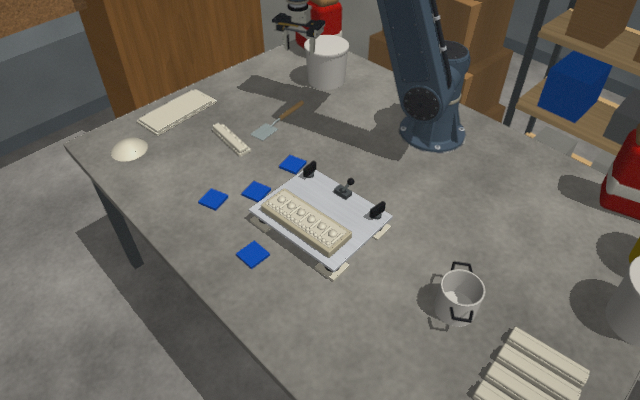

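View pics/top0.png

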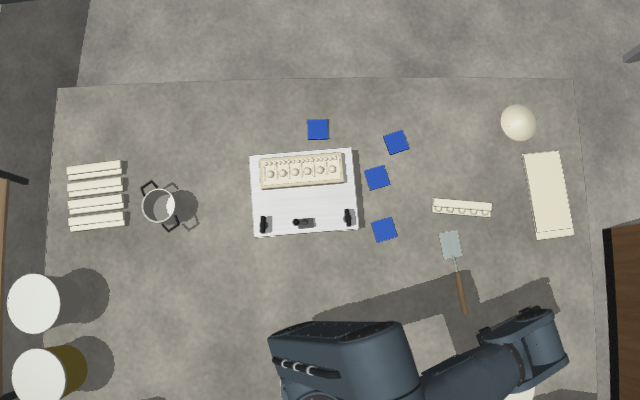

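The top view shows the stand with corners at about (250,155), (354,149), (358,229) and (254,237). The left knob is at (263,224), the right knob at (348,217), and the clamp at (304,223) with its ball at (296,222), leaning left. Lookalikes are the four blue pads at (318,129), (396,142), (377,178) and (384,229), which I will leave alone. The other black items are the bucket handles at (150,187) and (170,225), which are not knobs.

Run:
```python
from h import *
c=pickle.load(open('pics/top0.pkl','rb')); P=cloud(c); px=c['pixels'].astype(int)
sub=np.zeros((400,640),bool); sub[140:245,240:370]=True
# plate: height & bright low-sat
pl=sub&(px.min(2)>150)
m=pl&(P[...,2]>.03)&(P[...,2]<.07)
print('plate z',np.nanpercentile(P[m][:,2],[5,50,95]))
pts=P[m]; A=np.c_[pts[:,:2],np.ones(len(pts))]; print('plane',np.linalg.lstsq(A,pts[:,2],rcond=None)[0])
zt=np.nanmedian(P[m][:,2])
b=(pl|(sub&(P[...,2]>.035))).astype(np.uint8)
cn=max(cv2.findContours(b,0,2)[0],key=cv2.contourArea)
q=onplane(c,cn[:,0],zt)[:,:2]; r=cv2.minAreaRect((q*1000).astype(np.float32)); print('rect',r)
bl=(sub&(px.max(2)<70)).astype(np.uint8)
n,l,s,ce=cv2.connectedComponentsWithStats(bl)
for i in range(1,n):
    if s[i,4]>8:
        z=P[l==i][:,2]; uv=np.argwhere(l==i)[:,::-1]
        rr=cv2.minAreaRect((onplane(c,uv,.09)[:,:2]*1000).astype(np.float32))
        print(ce[i],s[i],'zmax',np.nanpercentile(z,[10,50,95]).round(3),onplane(c,[ce[i]],zt+.035).round(4),rr)
big=cv2.resize(c['pixels'][140:245,240:370,::-1],None,fx=6,fy=5.7,interpolation=cv2.INTER_CUBIC); cv2.imwrite('pics/crop1.png',big)
```

```text
plate z [0.05080207 0.05650309 0.06196993]
plane [ 0.00418391 -0.00527797  0.05413348]
rect ((622.1199951171875, 60.18717956542969), (298.9778747558594, 381.8047180175781), 4.333284378051758)
[347.49350649 217.16883117] [345 209   6  17  77] zmax [0.093 0.1   0.104] [[ 0.545  -0.0991  0.0915]] ((545.7861938476562, -99.20945739746094), (15.792328834533691, 50.79970169067383), 88.65677642822266)
[263.07058824 224.03529412] [260 216   8  17  85] zmax [0.065 0.096 0.104] [[0.5276 0.1674 0.0915]] ((527.4578247070312, 165.85972595214844), (22.042322158813477, 50.68126678466797), 82.88472747802734)
[296.09090909 221.6969697 ] [293 219   7   6  33] zmax [0.126 0.133 0.139] [[0.5333 0.0631 0.0915]] ((534.13525390625, 63.44121551513672), (18.967334747314453, 15.841395378112793), 89.09687042236328)
[304.94117647 220.41176471] [302 219   6   5  17] zmax [0.072 0.075 0.079] [[0.537  0.0352 0.0915]] ((536.9937744140625, 34.616943359375), (17.010833740234375, 10.571223258972168), 67.22625732421875)
```

View pics/crop1.png

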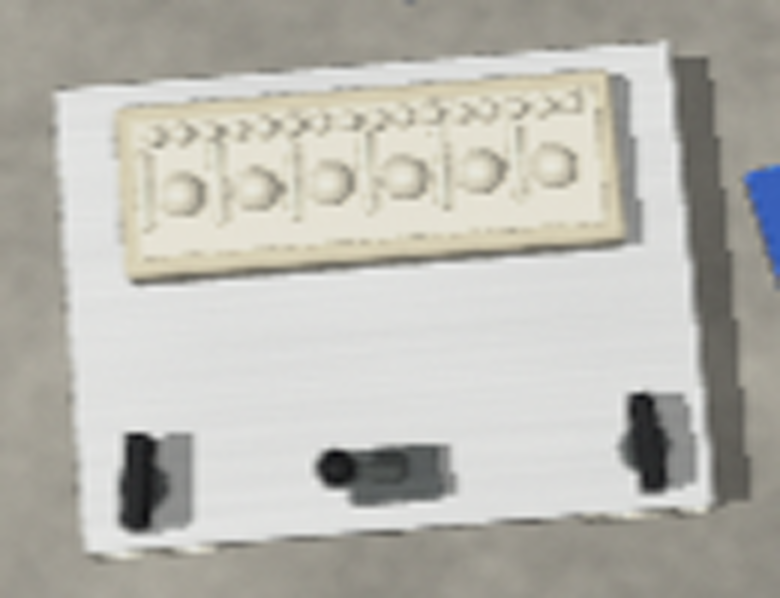

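```bash
cat >> h.py <<'E'
def ori(psi):
    c,s=np.cos(psi),np.sin(psi)
    return cv2.Rodrigues(np.array([[c,s,0],[s,-c,0],[0,0,-1.]]))[0].ravel()
def knob(c,d,bb,zt):
    """bar top outline by depth/colour: returns centre & angle on plane zt"""
    u0,v0,u1,v1=bb; px=c['pixels'].astype(int); P=cloud(c)
    m=np.zeros(px.shape[:2],bool); m[v0:v1,u0:u1]=True
    m&=(px.max(2)<d)&(P[...,2]>.082)
    uv=np.argwhere(m)[:,::-1]; return uv,onplane(c,uv,zt)
E
python3 - <<'E'
from h import *
t=pickle.load(open('pics/top0.pkl','rb')); s=pickle.load(open('pics/scene0.pkl','rb'))
for n,c,bbs in(('top',t,[(250,205,275,240),(338,200,358,235)]),('scene',s,[(365,195,390,225),(300,155,320,182)])):
  for bb in bbs:
    uv,q=knob(c,90,bb,.09); P=cloud(c)[uv[:,1],uv[:,0]]
    r=cv2.minAreaRect((q[:,:2]*1000).astype(np.float32))
    mu=q[:,:2].mean(0); w,v=np.linalg.eigh(np.cov((q[:,:2]-mu).T)); 
    print(n,len(uv),'centroid',mu.round(4),'cloud mean',P.mean(0).round(4),'z95',np.percentile(P[:,2],95).round(4),'ang',np.degrees(np.arctan(v[1,1]/v[0,1])).round(1),r)
for y,x in((.165,.528),(-.1,.545)):
  for psi in np.arange(-4,5)*np.pi/4+.07:
    j=arm.solve_ik([x,y,.2],ori(psi)); print(y,round(psi,2),None if j is None else np.round(j,2))
E
```

```text
top 69 centroid [0.5277 0.1702] cloud mean [0.527  0.1693 0.0972] z95 0.1039 ang -2.3 ((527.9237670898438, 170.9611358642578), (12.677302360534668, 50.81523132324219), 89.94896697998047)
top 75 centroid [ 0.5451 -0.0986] cloud mean [ 0.5441 -0.098   0.0997] z95 0.1044 ang 8.1 ((545.6516723632812, -98.17086791992188), (52.58112335205078, 14.551485061645508), 8.009355545043945)
scene 106 centroid [0.5255 0.1711] cloud mean [0.5289 0.1736 0.0943] z95 0.1015 ang 2.5 ((525.5817260742188, 171.91258239746094), (22.15511703491211, 64.85850524902344), 89.50055694580078)
scene 91 centroid [ 0.5438 -0.099 ] cloud mean [ 0.5475 -0.0949  0.0948] z95 0.1011 ang 13.6 ((542.6488647460938, -99.03338623046875), (67.01771545410156, 25.075315475463867), 9.524303436279297)
0.165 -3.07 [ 0.22  0.38  1.66 -0.    1.1  -1.42]
0.165 -2.29 [ 0.22  0.38  1.66 -0.    1.1  -2.21]
0.165 -1.5 None
0.165 -0.72 [ 0.22  0.38  1.66 -0.    1.1   2.5 ]
0.165 0.07 [0.22 0.38 1.66 0.   1.1  1.72]
0.165 0.86 [ 0.22  0.38  1.66 -0.    1.1   0.93]
0.165 1.64 [ 0.22  0.38  1.66 -0.    1.1   0.15]
0.165 2.43 [ 0.22  0.38  1.66 -0.    1.1  -0.64]
0.165 3.21 [ 0.22  0.38  1.66 -0.    1.1  -1.42]
-0.1 -3.07 [-0.27  0.38  1.66  0.    1.1  -1.91]
-0.1 -2.29 [-0.27  0.38  1.66 -0.    1.1  -2.69]
-0.1 -1.5 [-0.27  0.38  1.66 -0.    1.1   2.81]
-0.1 -0.72 [-0.27  0.38  1.66 -0.    1.1   2.02]
-0.1 0.07 [-0.27  0.38  1.66  0.    1.1   1.24]
-0.1 0.86 [-0.27  0.38  1.66 -0.    1.1   0.45]
-0.1 1.64 [-0.27  0.38  1.66 -0.    1.1  -0.34]
-0.1 2.43 [-0.27  0.38  1.66 -0.    1.1  -1.12]
-0.1 3.21 [-0.27  0.38  1.66 -0.    1.1  -1.91]
```

```bash
cat >> h.py <<'E'
def st(tag=''):
    print(tag,'t',round(arm.current_time(),2),'p',np.round(arm.current_ee_pos(),4),'j6',round(arm.current_qpos()[5],3),'F',np.round(arm.current_ft_force(),2),'M',np.round(arm.current_wrist_torque(),3),'op',round(arm.current_opening(),4),'g',np.round(arm.current_gripper_force(),2),flush=True)
ZG=.056+.015
E
python3 - <<'E'
from h import *
psi=np.pi/2+.13; c=np.array([.5448,-.0985])
arm.move_gripper(.075)
arm.reach([*c,.16],ori(psi)); st('above')
arm.move_l([*c,ZG],rate=.1,force_limit=4); st('down')
arm.move_gripper(.062); st()
arm.move_gripper(0.045,grip_force=3); st('ends')
snap('scene','s1')
c=cv2.imread('pics/s1.png')[130:250,240:420]; cv2.imwrite('pics/s1c.png',cv2.resize(c,None,fx=4,fy=4))
E
```

```text
above t 2.58 p [ 0.5447 -0.0993  0.1601] j6 -0.393 F [ 0.01  0.28 -0.05] M [-0.036 -0.116 -0.022] op 0.0749 g 0.0
down t 3.62 p [ 0.5452 -0.0986  0.0716] j6 -0.393 F [ 0.57 -0.22 -1.09] M [-0.044 -0.104 -0.024] op 0.075 g 0.0
 t 4.09 p [ 0.5448 -0.0985  0.0711] j6 -0.393 F [-0.09  0.44 -1.71] M [ 0.008 -0.106 -0.034] op 0.0623 g 0.0
ends t 4.47 p [ 0.5438 -0.0987  0.0709] j6 -0.393 F [-5.89 -1.98  3.91] M [-0.417  0.975  0.078] op 0.054 g 3.0
```

View pics/s1c.png

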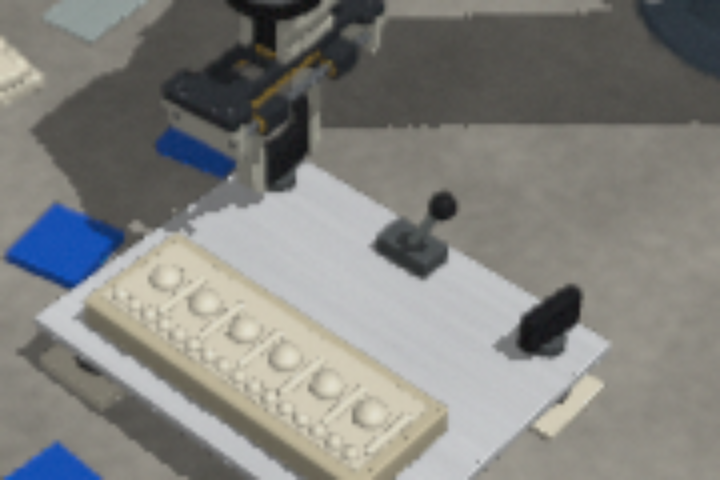

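Both pads met the bar ends at an opening of 54 mm, as they should. The crop shows the gripper over the right knob at (285,150). The bar sits about 1 mm nearer in x than commanded, so I'll correct that, turn 90° and grip across the thickness.

Run:
```python
from h import *
c=np.array([.5437,-.0986])
arm.move_gripper(.062)
psi=np.pi+.13
arm.move_l([*c,ZG],ori(psi),rate=.1) if False else arm.reach([*c,ZG],ori(psi)); st('turned')
arm.move_gripper(.024); st()
arm.move_gripper(.008,grip_force=3); st('grip3')
```

```text
turned t 6.33 p [ 0.5437 -0.0986  0.071 ] j6 -1.963 F [-0.03 -0.31 -0.01] M [ 0.097 -0.151 -0.001] op 0.0623 g 0.0
 t 7.12 p [ 0.5437 -0.0986  0.071 ] j6 -1.964 F [ 0.12  0.29 -0.22] M [ 0.054 -0.136 -0.049] op 0.0242 g 0.0
grip3 t 7.54 p [ 0.5438 -0.0993  0.071 ] j6 -1.964 F [ 0.34 -5.12 -0.65] M [-0.89  -0.098  0.04 ] op 0.014 g 2.99
```

```bash
cat >> h.py <<'E'
def turn(d):
    q=np.array(arm.current_qpos(),float); q=np.array(arm._q if hasattr(arm,'_q') else q); q[5]+=d; arm.move_j(q)
E
python3 - <<'E'
from h import *
c=np.array([.5437,-.0995])
arm.move_l([*c,ZG],rate=.05); st('centred')
arm.move_gripper(.008,grip_force=25); st('grip25')
q=arm.solve_ik([*c,ZG],ori(np.pi+.13)); q=np.array(q)
for k in range(1,5):
    q[5]+=.08; arm.move_j(q); st(k)
E
```

```text
centred t 7.79 p [ 0.5438 -0.0995  0.071 ] j6 -1.966 F [ 1.13 -1.17 -0.88] M [-0.061 -0.234  0.018] op 0.0143 g 2.99
grip25 t 8.01 p [ 0.5438 -0.0995  0.071 ] j6 -1.966 F [ 1.22 -0.24 -1.47] M [-0.192 -0.315  0.169] op 0.0139 g 24.98
1 t 8.26 p [ 0.5438 -0.0995  0.0711] j6 -1.888 F [ 0.38 -0.35  1.47] M [-0.217 -0.244 -0.055] op 0.0138 g 24.99
2 t 8.51 p [ 0.5439 -0.0995  0.0712] j6 -1.809 F [ 1.25 -0.92  4.19] M [-0.136 -0.072 -0.037] op 0.0141 g 24.98
3 t 8.76 p [ 0.5439 -0.0995  0.0714] j6 -1.729 F [0.2  1.23 6.62] M [-0.069  0.042  0.051] op 0.0141 g 24.98
4 t 9.01 p [ 0.544  -0.0995  0.0715] j6 -1.649 F [-0.95 -0.79  7.29] M [-0.012  0.083  0.061] op 0.0137 g 24.98
```

Thrust on the hand grew as soon as I turned the right knob, so the right foot is loaded and the left one hangs. I'll undo the turn and move to the left knob.

Run:
```python
from h import *
c=np.array([.5437,-.0995])
q=np.array(arm.solve_ik([*c,ZG],ori(np.pi+.13))); arm.move_j(q); st('back')
arm.move_gripper(.04); arm.move_l([*c,.17],rate=.2)
psi=np.pi/2; c=np.array([.526,.1692])
arm.reach([*c,.17],ori(psi)); arm.move_gripper(.07)
arm.move_l([*c,ZG],rate=.12,force_limit=4); st('down')
arm.move_gripper(.060); st()
arm.move_gripper(0.045,grip_force=3); st('ends')
x=arm.current_ee_pos(); 
arm.move_gripper(.062); c[0]=x[0]
arm.reach([*c,ZG],ori(np.pi)); st('turned')
arm.move_gripper(.024); st()
arm.move_gripper(.008,grip_force=3); st('grip3')
```

```text
back t 9.42 p [ 0.5438 -0.0995  0.071 ] j6 -1.964 F [1.32 0.41 1.84] M [-0.072 -0.325  0.18 ] op 0.0141 g 24.99
down t 14.26 p [0.5265 0.1693 0.0717] j6 0.227 F [ 0.27 -0.83  0.27] M [-0.077 -0.114  0.   ] op 0.07 g 0.0
 t 14.69 p [0.5261 0.1692 0.0712] j6 0.227 F [-0.19  1.    0.1 ] M [ 0.007 -0.129 -0.008] op 0.06 g 0.0
ends t 14.97 p [0.5258 0.1692 0.071 ] j6 0.227 F [-1.95 -0.38  1.81] M [-0.019  0.159 -0.053] op 0.0545 g 3.0
turned t 16.77 p [0.5258 0.1692 0.071 ] j6 -1.343 F [ 0.27 -0.18  0.21] M [ 0.065 -0.175 -0.002] op 0.0621 g 0.0
 t 17.56 p [0.5258 0.1692 0.071 ] j6 -1.344 F [ 0.15  0.46 -0.  ] M [ 0.11  -0.2   -0.017] op 0.0238 g 0.0
grip3 t 17.95 p [0.5258 0.1698 0.0711] j6 -1.344 F [-0.87  5.74  0.78] M [ 0.957 -0.029 -0.049] op 0.0147 g 2.97
```

Run:
```python
from h import *
c=np.array([.5257,.1701])
arm.move_l([*c,ZG],rate=.05)
arm.move_gripper(.008,grip_force=20); st('grip')
fz=lambda: np.mean([arm.current_ft_force()[2] for _ in range(3)])
q=np.array(arm.solve_ik([*c,ZG],ori(np.pi))); j0=q[5]; h=[]
while q[5]<2.75:
    q[5]+=.12; arm.move_j(q); f=fz(); h.append((round(q[5]-j0,2),round(f,2)))
    if len(h)%5==0: st('')
    b=np.median([a[1] for a in h[:max(2,len(h)-4)]])
    if len(h)>3 and f>b+4.5: break
print(h); st('stop')
```

```text
grip t 18.42 p [0.5257 0.17   0.071 ] j6 -1.342 F [-1.07  0.45 -0.24] M [-0.098 -0.196 -0.004] op 0.0141 g 19.7
 t 19.67 p [0.5256 0.1701 0.071 ] j6 -0.749 F [-1.17  0.57  1.25] M [ 0.025  0.154 -0.011] op 0.0137 g 19.91
 t 20.92 p [0.5258 0.1701 0.071 ] j6 -0.149 F [-1.62  0.55  0.71] M [ 0.241 -0.073 -0.008] op 0.0138 g 19.95
[(np.float64(0.12), np.float64(0.25)), (np.float64(0.24), np.float64(0.47)), (np.float64(0.36), np.float64(1.08)), (np.float64(0.48), np.float64(0.72)), (np.float64(0.6), np.float64(1.25)), (np.float64(0.72), np.float64(0.68)), (np.float64(0.84), np.float64(1.31)), (np.float64(0.96), np.float64(0.53)), (np.float64(1.08), np.float64(0.61)), (np.float64(1.2), np.float64(0.71)), (np.float64(1.32), np.float64(3.46)), (np.float64(1.44), np.float64(5.01)), (np.float64(1.56), np.float64(8.06))]
stop t 21.67 p [0.526  0.1701 0.0715] j6 0.212 F [-1.92 -1.14  8.06] M [ 0.02   0.203 -0.003] op 0.0139 g 19.98
```

Run:
```python
from h import *
c=np.array([.5257,.1701]); z=ZG
fz=lambda: np.mean([arm.current_ft_force()[2] for _ in range(3)])
q=np.array(arm.solve_ik([*c,z],ori(np.pi))); j0=q[5]; j=j0+1.56
def null(n):
    global z
    for _ in range(n):
        f=fz()-.7; z+=np.clip(f*5e-5,-.0003,.0003)
        q=np.array(arm.solve_ik([*c,z],ori(np.pi-(j-j0)))); arm.move_j(q)
null(5); st('nulled'); print(z-ZG)
while j<j0+1.98-1e-3:
    j=min(j+.07,j0+1.98); null(2); st(round(j-j0,2))
null(5); st('end'); print(z-ZG)
arm.move_gripper(.03); st('released')
```

```text
nulled t 22.92 p [0.5259 0.1701 0.0716] j6 0.218 F [ 3.13 -1.06 -0.03] M [-0.197 -1.021  0.065] op 0.0137 g 19.99
0.0006015952503275607
1.63 t 23.42 p [0.5259 0.1701 0.0717] j6 0.287 F [ 4.15 -3.42  2.73] M [-0.415 -1.011 -0.03 ] op 0.0135 g 19.99
1.7 t 23.92 p [0.5259 0.17   0.0718] j6 0.357 F [ 4.7  -2.94  1.44] M [-0.405 -1.04  -0.051] op 0.0138 g 19.98
1.77 t 24.42 p [0.526 0.17  0.072] j6 0.427 F [ 4.54 -2.28  0.59] M [-0.503 -1.086 -0.038] op 0.014 g 19.99
1.84 t 24.92 p [0.526  0.17   0.0721] j6 0.497 F [ 5.16 -2.74  0.44] M [-0.427 -1.116 -0.078] op 0.0138 g 19.99
1.91 t 25.42 p [0.526  0.17   0.0722] j6 0.567 F [ 4.61 -3.3   2.52] M [-0.469 -1.082 -0.044] op 0.0138 g 19.99
1.98 t 25.92 p [0.526  0.17   0.0723] j6 0.637 F [ 6.1  -3.78  1.35] M [-0.549 -1.128 -0.097] op 0.0139 g 19.99
end t 27.17 p [0.526  0.17   0.0723] j6 0.637 F [ 5.6  -4.44  1.37] M [-0.488 -1.129 -0.05 ] op 0.0136 g 19.99
0.0012494286334822358
released t 27.68 p [0.5255 0.1701 0.0721] j6 0.638 F [-0.24 -0.69 -0.35] M [-0.041 -0.051  0.006] op 0.0301 g 0.0
```

Left foot touched at about 1.18 rad, and the screw is now about 0.8 rad past that. The corner rose about 1.25 mm, which suits a share of roughly 6 to 7.5 N. Next I'll retreat and locate the ball from both cameras.

Run:
```python
from h import *
p=arm.current_ee_pos(); arm.move_l([.5257,.1701,.2],rate=.2)
arm.move_gripper(0,grip_force=10); arm.reach([.5,.2,.2],ori(np.pi/2+.066)); st()
t=snap('top','top2'); s=snap('scene','scene2')
for n,c,bb in(('t',t,(285,210,325,232)),('s',s,(325,170,365,205))):
    u0,v0,u1,v1=bb; px=c['pixels'].astype(int); P=cloud(c); m=np.zeros((400,640),bool); m[v0:v1,u0:u1]=1
    m&=(px.max(2)<75)&(P[...,2]>.108); uv=np.argwhere(m)[:,::-1].mean(0)
    print(n,m.sum(),uv,onplane(c,[uv],.1225).round(4),P[m].mean(0).round(4))
a=t['pixels'][135:245,245:365,::-1]; b=s['pixels'][130:250,250:410,::-1]
cv2.imwrite('pics/c2.png',np.vstack([cv2.resize(a,(400,367)),cv2.resize(b,(400,230))])[:590])
```

```text
t 29.62 p [0.5002 0.2    0.2001] j6 0.232 F [0.11 0.64 0.65] M [ 0.009 -0.118 -0.014] op 0.0006 g 0.0
t 35 [295.77142857 221.62857143] [[0.5304 0.0625 0.1225]] [0.5292 0.0619 0.1337]
s 43 [349.88372093 180.97674419] [[0.5259 0.0604 0.1225]] [0.5315 0.0651 0.1292]
```

View pics/c2.png

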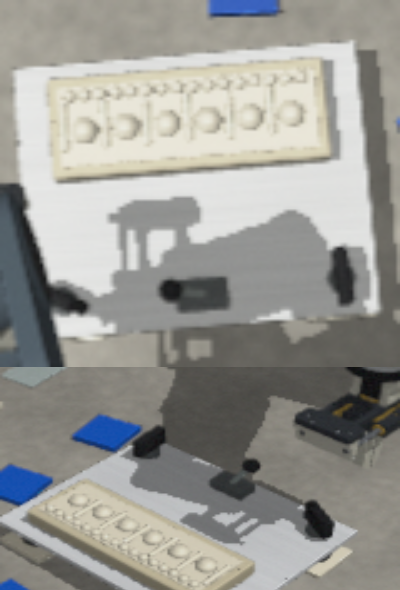

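The upper crop shows the ball at (170,290), still leaning left, and the stand hasn't moved. The lower crop shows it at (251,465). Both views put the ball at about (0.529, 0.062), z about 0.123. I'll push it over with the closed fingers.

Run:
```python
from h import *
yaw=.066; ex=np.array([np.cos(yaw),np.sin(yaw)]); ey=np.array([-np.sin(yaw),np.cos(yaw)])
piv=np.array([.5298,.0349]); o=ori(np.pi/2+yaw); at=lambda y,z:[*(piv+y*ey),z]
arm.reach(at(.075,.16),o); arm.move_l(at(.075,.117),rate=.1,force_limit=4); st('start')
r=arm.move_l(at(-.03,.117),rate=.05,force_limit=6); st(r)
p=arm.current_ee_pos(); print('y_s',(np.array(p[:2])-piv)@ey)
```

```text
start t 30.79 p [0.5251 0.1102 0.1174] j6 0.054 F [-0.43 -0.29  0.5 ] M [-0.049 -0.127  0.024] op 0.0002 g 0.0
True t 32.39 p [0.5305 0.0199 0.1167] j6 -0.117 F [0.44 4.29 2.93] M [ 0.7   -0.031 -0.03 ] op 0.0006 g 2.19
y_s -0.014989722928429712
```

Run:
```python
from h import *
yaw=.066; ey=np.array([-np.sin(yaw),np.cos(yaw)])
piv=np.array([.5298,.0349]); at=lambda y,z:[*(piv+y*ey),z]
r=arm.move_l(at(-.028,.117),rate=.03,force_limit=5); st(r)
p=arm.current_ee_pos(); print('y_s',(np.array(p[:2])-piv)@ey)
arm.move_l(at(.02,.117),rate=.15); arm.move_l(at(.02,.2),rate=.2)
arm.reach([.45,.22,.25],ori(np.pi/2))
t=snap('top','top3'); s=snap('scene','scene3')
for n,c,bb in(('t',t,(285,205,335,235)),('s',s,(320,160,365,205))):
    u0,v0,u1,v1=bb; px=c['pixels'].astype(int); P=cloud(c); m=np.zeros((400,640),bool); m[v0:v1,u0:u1]=1
    m&=(px.max(2)<75)&(P[...,2]>.108); uv=np.argwhere(m)[:,::-1].mean(0)
    print(n,m.sum(),uv,onplane(c,[uv],.1225).round(4),P[m].mean(0).round(4))
a=t['pixels'][135:245,245:365,::-1]; b=s['pixels'][130:250,250:410,::-1]
cv2.imwrite('pics/c3.png',np.vstack([cv2.resize(a,(400,367)),cv2.resize(b,(400,230))])[:590])
st()
```

```text
True t 32.6 p [0.5305 0.0199 0.1167] j6 -0.119 F [0.15 4.77 3.55] M [ 0.844 -0.078  0.054] op 0.0004 g 2.46
y_s -0.015005284796275921
t 38 [315.23684211 220.31578947] [[0.5335 0.0024 0.1225]] [0.5327 0.0024 0.1295]
s 41 [334.2195122  172.85365854] [[0.5333 0.0022 0.1225]] [0.5351 0.004  0.1248]
 t 34.43 p [0.4505 0.2188 0.2491] j6 0.361 F [-0.46  0.05  0.03] M [-0.021 -0.14  -0.004] op 0.0002 g 0.0
```

View pics/c3.png

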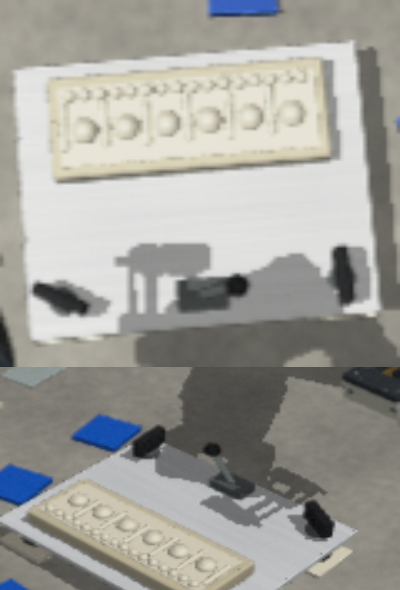

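The crop shows the lever leaning right, with the ball at (237,285) in the upper crop and (212,450) in the lower. I'll make one slightly firmer push to be sure it's at the stop, then hand in.

Run:
```python
from h import *
yaw=.066; ey=np.array([-np.sin(yaw),np.cos(yaw)]); o=ori(np.pi/2+yaw)
piv=np.array([.5298,.0349]); at=lambda y,z:[*(piv+y*ey),z]
arm.reach(at(.02,.18),o); arm.move_l(at(.02,.117),rate=.15,force_limit=4)
r=arm.move_l(at(-.028,.117),rate=.04,force_limit=8); st(r)
p=arm.current_ee_pos(); print('y_s',(np.array(p[:2])-piv)@ey)
arm.move_l(at(.02,.117),rate=.15); arm.move_l(at(.02,.22),rate=.2)
arm.reach([.45,.22,.25],ori(np.pi/2))
t=snap('top','top4'); a=pickle.load(open('pics/top3.pkl','rb'))
d=np.abs(t['pixels'][140:245,240:370].astype(int)-a['pixels'][140:245,240:370]).max(2); print('changed px',(d>40).sum())
arm.wait(.5); st(); print(arm.job_done())
```

```text
True t 36.66 p [0.5307 0.0193 0.1168] j6 -0.118 F [0.81 4.11 1.98] M [ 0.678 -0.135  0.043] op 0.0003 g 1.93
y_s -0.015579503508241884
changed px 26
 t 39.02 p [0.4501 0.2199 0.25  ] j6 0.362 F [ 0.6  -0.1  -0.22] M [-0.041 -0.081 -0.013] op 0.0001 g 0.0
the job is handed in; nothing more can be done
None
```

The job is handed in at 39 s. I screwed the left foot, which was hanging, down to about 0.8 rad past first touch, for an estimated 6 to 7.5 N share that I did not measure directly. I put the right screw back where it was, then pushed the clamp lever over to the right until it stopped, and the arm is clear.

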